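# Set up the drip tray and take the safety cap off the descaler bottle

## Task

The bottle of descaler stands in the socket of a fold-flat drip tray: first raise the tray's three hinged walls (near, left and right) until they stand fully upright like its fixed back wall. Then open the bottle: grip its push-and-turn safety cap, press it down against its spring, turn it anticlockwise seen from above while pressed until it comes free, and lift it straight up. Finish while still holding the cap level a few centimetres above the mouth of the bottle, with the bottle left standing in its socket and the things round about left where they are.

Things in the scene. Friction and masses are not known exactly. Their poses are not given: they have to be found in the camera images.
- drip_tray: Grey plastic drip tray, fixed to the worktop. Base 163 x 163 mm, floor 8 mm high. Origin: centre of the base on the worktop, z up; +x toward the fixed back wall (37 mm high), -x toward the near wall, +y left wall. Hinge axes lie 84 mm from the centre, 5 mm above the worktop. In its middle a square socket (58 mm inside, rim 22 mm above the worktop) keeps the bottle from turning.
- wall_near (a joint): Hinge of the wall on the tray's -x side, rad: 0 = folded out flat on the worktop, 1.57 = upright; stop at 1.62. It stays where it is left (stiff hinge, about 1 N at the tab). Wall 154 x 32 mm high, 4 mm thick, with a lift tab in the middle of its free edge.
- wall_left (a joint): Hinge of the wall on the tray's +y side; same wall and same values as wall_near.
- wall_right (a joint): Hinge of the wall on the tray's -y side; same wall and same values as wall_near.
- near_tab (a point): Centre of the near wall's lift tab: a ribbed tab 22 mm wide (along the wall) x 18 mm long x 7 mm thick that carries on from the wall's free edge, in its plane. This point is 41 mm from the hinge axis; the tab spans 32 to 50 mm from it. Pinched by its two sides (fingers closing along the wall) it can turn between the pads as the wall swings up.
- left_tab (a point): Centre of the left wall's lift tab; same as near_tab.
- right_tab (a point): Centre of the right wall's lift tab; same as near_tab.
- bottle: White square plastic bottle, 56 x 56 mm, loose (about 0.3 kg) in the tray's socket with 1 mm play each side. Origin: centre of its underside, 8 mm above the worktop; z up. Shoulder at 84 mm, neck 32 mm across with its mouth 108 mm above the origin; two bayonet lugs on the neck at +x and -x.
- cap: Grey ribbed push-and-turn cap, 50 mm across, 30 mm high. Origin: centre of its lower rim; z up; shut it stands 90 mm above the bottle's origin with its x axis along the bottle's. A spring (8 to 10 N) holds its inner lugs in notches: pressing 3 to 5 mm down frees them, then it needs 50 deg anticlockwise from above (up to 130 is free) to come off; no thread.
- measure_cup: Bystander: measuring cup with a flat handle, 60 x 115 x 38 mm. Origin: centre of its underside.
- black_beaker: Bystander: small black beaker, 69 mm across, 60 mm high. Origin: centre of its underside.
- gel_bottle: Bystander: tall pale bottle, 62 x 90 x 185 mm. Origin: centre of its underside.
There are look-alikes about, which are no part of the job. Of the things like the cap, leave any that is orange or purple; of the rest the smaller one is meant.

How it is judged (in metres and radians):
On the way, in this order (a step that is already met when the one before it is completed fails the run):
1. all three walls stand upright (within about 10 degrees) while the bottle is still shut (value of joint each of wall_near, wall_left, wall_right above 1.4 rad and z of cap in the frame of bottle below 0.0925 m), for 0.2 s.
2. the cap is pressed down at least 2.3 mm against its spring (z of cap in the frame of bottle below 0.0877 m), for 0.05 s.
3. the cap is turned at least 35 degrees, still on the neck (angle between the x axis of cap and the x axis of bottle, either way round above 0.61 rad and z of cap in the frame of bottle below 0.1 m), for 0.05 s.
At the end, for the whole second after the job is handed in: The fingers hold the cap, level within about 14 degrees, at rest, centred within 30 mm over the bottle, its rim 12 to 150 mm above the mouth and not touching the bottle; the bottle stands down in its socket; the three walls are upright (over 1.4 rad) (z of cap in the frame of bottle between 0.12 and 0.26 m and horizontal distance between cap and bottle below 0.03 m and angle between cap's own z axis and vertical below 0.25 rad and contact force between cap and the fingers above 2 N and contact force between cap and bottle below 0.1 N and linear speed of cap below 0.02 m/s and value of joint each of wall_near, wall_left, wall_right above 1.4 rad and z of bottle in the frame of drip_tray below 0.011 m and horizontal distance between bottle and drip_tray below 0.006 m and angle between bottle's own z axis and vertical below 0.06 rad); the arm keeps its last pose, push and grip.
It fails at once if the bottle is lifted out of its socket or tipped (z of bottle in the frame of drip_tray above 0.02 m or angle between bottle's own z axis and vertical above 0.2 rad).
It fails at once if a thing standing round about is knocked or shifted (distance of any of measure_cup, black_beaker, gel_bottle from where it was at the start of the episode above 0.03 m or angle between any of black_beaker, gel_bottle's own z axis and vertical above 0.4 rad).
It also fails if it takes over 61 s, if anything falls off the work surface, if the arm or the gripper's body presses on something with over 40 N, if the wrist force passes 120 N, or if a joint passes its speed limit or range.

## Robot

A 7-joint arm with a two-finger parallel gripper is mounted at the origin on a cart in front of the work surface, level with it; the furniture and walls round the work are solid. World frame = base frame: x ahead of the robot, y to its left, z up, the work surface at z = 0. Lengths are in mm, angles in rad, forces in N, time in s.
With the tool pointing down it reaches from about 400 to 850 mm from the base axis. Payload 4.4 kg.
Tool frame: the origin (TCP) lies at the very end of the fingers, on their centre line; the grasp point (between the pads) lies 19 mm behind it (arm.grip_point_offset is the z of the grasp point in the tool frame, in mm); z points along the fingers, y is the line along which they close (so a half turn about z gives the same grasp; the last joint's range is limited). The gripper opens to 94 mm and grips with 3 to 60 N. Pads are 16 mm wide; open, the fingers measure 119 mm over their backs; the gripper's body (75 mm by 177 mm) begins 78 mm behind the grasp point.
Start: joints at [1.092, 0.628, 0.038, 1.517, -0.027, 0.996, -0.02], TCP at [260.795, -595.403, 171.878] pointing down, gripper open.
Joint ranges: [-3.06, 3.06], [-0.37, 2.12], [-1.25, 1.32], [0.18, 2.47], [-1.1, 4.24], [0.23, 1.98], [-2.94, 2.94]. Speed limits (rad/s): [2.57, 2.57, 3.14, 3.14, 3.14, 3.14, 3.14].

## Interface

Orientations are given as [roll, pitch, yaw] about the fixed x, y, z axes, in that order (R = Rz(yaw) Ry(pitch) Rx(roll)).
In Python, from workcell import state, capture, arm gives the robot as it stands. The module is installed in compiled form; this text tells all that it offers.
- The arm moves only by the tool jog_arm, never from a script. Its argument "increments" is a list of rows, each a list of 7 numbers: the shift along the world's x, y, z in units of 500 mm (1.0 is 500 mm), then the turn, a rotation vector about the world's x, y, z in units of 2 pi rad (1.0 is 2 pi rad), then the opening, from 0 (shut) to 1 (fully open). A call has 1 to 5 rows; each row is the pose to reach, as a shift and turn from the pose commanded when the call began, turning the shorter way round; what a row does not reach only later rows make up. A row lasts 1/8 s, in which the tool goes at most 62.5 mm and 10.7 degrees, less where a joint would pass 70% of its speed; a pose out of reach is approached as far as the arm can. A call with a number of a shift or a turn outside -1 to 1 is refused whole. A call with a gripper value outside its range is refused whole. The fingers move at their own pace and stop on an object; "grip_force" is the grip in N (left out, the last holds). Time passes only in rows, so rows that repeat a pose let the fingers close. It gives the time, the measured TCP pose, the force, the opening and the grip force at its end, in the units of the state.
- state(): the state, without advancing time (a new reading comes with each control period).
- capture(name): name is "scene" or "side" or "wrist"; returns a dict with "image" (480x640x3 uint8, red, green, blue), "z_map" (480x640 float32, mm along the optical axis (not along the pixel's ray), 0 where there is no reading), "intrinsics" (3x3 intrinsics, pixels), "eye" and "rotation" of the camera in the world. Camera axes: x right, y up, looking along -z (the intrinsics and any distortion apply to the point x, -y, -z); pixel columns grow to the right and rows downward; lengths in mm; the calibration is good to about 2 mm. A picture is of the moment at which its call begins.
- arm.close_job(): hands the job in; it is judged then, once.
The state is a dict: "t": time; "joint_pos": joint angles; "joint_velocities": joint speeds; "effort": joint torques, N m; "position": TCP position; "orientation": TCP orientation; "contact_force": force on the tool from outside, world axes, zero at the start; "wrist_torque": the same for the moment, N m; "gripper_width": finger opening in mm; "gripper_force": force on a finger pad.
Only numpy, scipy, OpenCV 4.12 (cv2) and the standard library are available. Lean on these libraries where they do the work, as an engineer would, in place of code of your own. Each camera call takes 0.05 s, during which the arm holds its last target. There are 200 camera calls.

## Working session

There is one attempt and no reset: what is moved stays moved. The work goes in short steps, Python scripts to look and compute and a tool call to move; the robot and the scene stay as the last step left them, time stands still between calls to the robot, and variables do not carry over. Pictures are saved under pics/ and viewed, at most 10 in all, crops included, and the job is handed in when it is done.

Besides the shell and the picture viewer there is one more tool, called after ">>>" as name(argument=value, ...), one argument or row to a line, values as JSON. jog_arm: Moves the arm, as the interface text tells. Shifts and turns lie within -1 to 1; 1 stands for 500 mm of shift or 2 pi rad of turn. Its arguments: {"type":"object","properties":{"increments":{"type":"array","items":{"type":"array","items":{"type":"number","minimum":-1,"maximum":1}}},"grip_force":{"type":"number"}},"required":["increments"]}

```bash
mkdir -p pics; cat > h.py <<'E'
import numpy as np, cv2
from workcell import state, capture, arm
def pts(c):
    z=c["z_map"].astype(float);K=np.array(c["intrinsics"]);v,u=np.mgrid[:480,:640]
    p=np.stack([(u-K[0,2])/K[0,0]*z,-(v-K[1,2])/K[1,1]*z,-z],-1)
    return p@np.array(c["rotation"]).T+np.array(c["eye"])
def save(c,n): cv2.imwrite("pics/"+n,c["image"][:,:,::-1])
E
python3 - <<'E'
from h import *
import pickle
s=state();print({k:np.round(v,3) for k,v in s.items()})
for n in("scene","side"):
    c=capture(n);save(c,n+".png");pickle.dump(c,open(n+".pkl","wb"));print(n,np.round(c["eye"]),c["intrinsics"],np.round(c["rotation"],2), c.keys())
E
```

```text
{'t': np.float64(0.0), 'joint_pos': array([ 1.092,  0.629,  0.038,  1.518, -0.027,  0.996, -0.02 ]), 'joint_velocities': array([ 0.   , -0.   ,  0.   , -0.   , -0.002, -0.   ,  0.001]), 'effort': array([-2.0000e-03, -5.4973e+01,  1.1430e+00, -1.8663e+01, -5.2000e-02,
        2.4000e-02,  0.0000e+00]), 'position': array([ 260.496, -594.725,  170.981]), 'orientation': array([-3.14 ,  0.   ,  0.413]), 'contact_force': array([0.201, 0.326, 0.642]), 'wrist_torque': array([ 0.056,  0.011, -0.04 ]), 'gripper_force': np.float64(0.0), 'gripper_width': np.float64(93.753)}
scene [201. 361. 827.] [[463.55724688   0.         316.35097746]
 [  0.         463.55724688 243.09120186]
 [  0.           0.           1.        ]] [ 0.81 -0.01 -2.59] dict_keys(['image', 'z_map', 'intrinsics', 'eye', 'rotation'])
side [  329. -1199.   785.] [[624.04727305   0.         326.22814515]
 [  0.         624.04727305 244.65995627]
 [  0.           0.           1.        ]] [ 0.95  0.02 -0.32] dict_keys(['image', 'z_map', 'intrinsics', 'eye', 'rotation'])
```

```bash
sed -i 's/    return p@np.array(c\["rotation"\]).T/    return p@Rotation.from_euler("xyz",c["rotation"]).as_matrix().T/; 1i from scipy.spatial.transform import Rotation' h.py
python3 - <<'E'
from h import *
import pickle
for n in("scene","side"):
    c=pickle.load(open(n+".pkl","rb"));p=pts(c);z=p[...,2]
    print(n,np.round(np.percentile(z,[1,10,30,50,70,90]),1)); print(np.round(p[::80,::106]).astype(int).tolist())
E
```

```text
scene [-9.248e+02 -9.172e+02 -7.217e+02 -1.948e+02 -7.000e-01  1.047e+02]
[[[2405, -726, 211], [2391, -1216, 96], [2398, -1973, -86], [1813, -2285, -66], [1136, -2285, 43], [597, -2274, 133], [189, -453, 634]], [[2387, -578, -72], [2405, -1090, -271], [2405, -1877, -569], [1796, -2271, -567], [1057, -2285, -389], [478, -2284, -244], [14, -2316, -141]], [[2406, -427, -406], [2392, -926, -680], [2019, -1383, -801], [782, -605, 79], [558, -887, 2], [244, -505, 328], [-154, -2262, -511]], [[2391, -244, -766], [2122, -608, -919], [882, -245, -2], [647, -386, 5], [417, -544, -4], [158, -1858, -920], [99, -118, 497]], [[2103, 13, -921], [907, 74, 1], [712, -50, -1], [512, -168, 9], [374, -615, -398], [201, 361, 827], [71, -58, 447]], [[1730, 246, -917], [1372, 23, -914], [654, 48, -142], [417, -14, -1], [294, -654, -917], [-69, -880, -912], [42, -7, 392]]]
side [-923.9 -910.6 -431.5   -2.5    3.9  318.1]
[[[233, -575, 648], [282, 1967, 45], [763, 1939, 3], [1310, 1985, -64], [1904, 1973, -121], [2391, 1715, -110], [2374, 964, 68]], [[220, -615, 593], [306, -625, 584], [702, 1855, -356], [1286, 1953, -474], [1929, 1954, -565], [2393, 1600, -505], [2398, 872, -246]], [[64, -25, 250], [288, -619, 504], [643, 1842, -789], [1239, 1848, -904], [1814, 1658, -917], [2377, 1452, -920], [2409, 757, -580]], [[22, -63, 103], [270, -634, 423], [422, -59, 4], [613, -230, 72], [748, -417, 163], [912, -483, 167], [2397, 611, -922]], [[-5, -158, -14], [247, -632, 319], [378, -312, 1], [565, -374, -3], [700, -528, 89], [875, -570, 71], [2011, 156, -909]], [[-83, -119, -257], [109, -57, -401], [346, -499, -1], [496, -598, 51], [645, -650, 51], [795, -699, 47], [982, -722, -1]]]
```

View pics/scene.png

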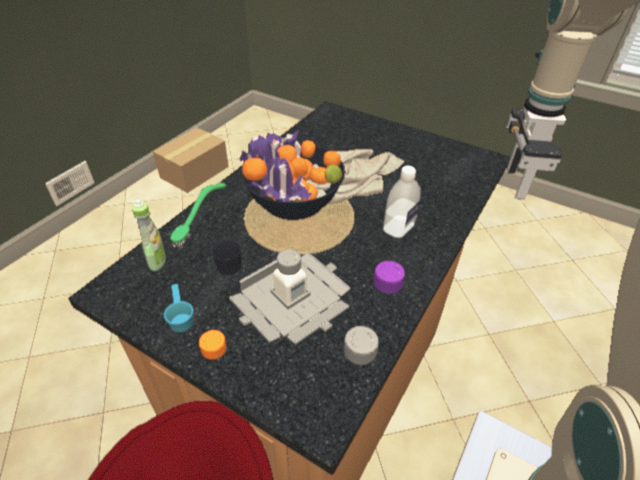

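View pics/side.png

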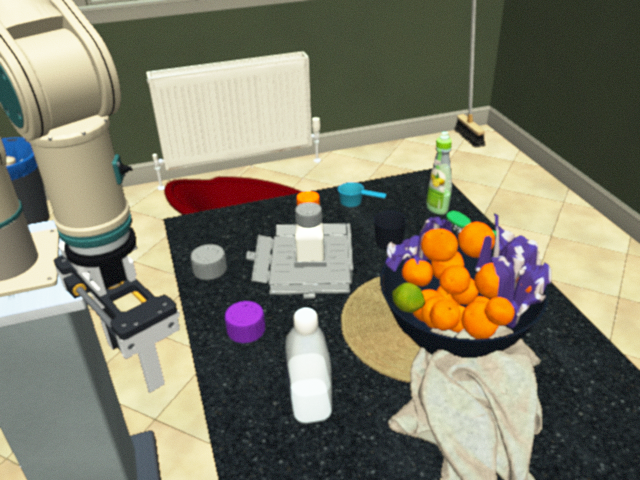

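```bash
python3 - <<'E'
from h import *
import pickle
S=2.;x0,y0=380,-400  # px/mm ; image: col=(y1-y), row=(x1-x)
ims=[]
for n in("scene","side"):
    c=pickle.load(open(n+".pkl","rb"));p=pts(c).reshape(-1,3);col=c["image"].reshape(-1,3)
    m=(p[:,0]>350)&(p[:,0]<720)&(p[:,1]>-370)&(p[:,1]<30)&(p[:,2]>-15)&(p[:,2]<200)
    p=p[m];col=col[m];o=np.argsort(p[:,2]);p=p[o];col=col[o]
    im=np.zeros((555,600,3),np.uint8);k=1.5
    for q,cc in zip(p,col): cv2.circle(im,(int((30-q[1])*k),int((720-q[0])*k)),1,cc[::-1].tolist(),-1)
    cv2.imwrite(f"pics/top_{n}.png",im)
    hsv=cv2.cvtColor(col[None],cv2.COLOR_RGB2HSV)[0]
    g=(hsv[:,1]<50)&(hsv[:,2]>90)
    # tray: grey, height 5..12
    # cap top
    t=g&(p[:,2]>118); q=p[t]; print(n,"cap pts",len(q),"z",np.percentile(q[:,2],[5,50,95]).round(1),"top circle",[np.round(v,1) for v in cv2.minEnclosingCircle(q[q[:,2]>125][:,:2].astype(np.float32))])
    t=g&(p[:,2]>3)&(p[:,2]<16)&(abs(p[:,0]-520)<140)&(abs(p[:,1]+180)<140)
    print("tray",t.sum(),p[t].mean(0).round(1),cv2.minAreaRect(p[t][:,:2].astype(np.float32)))
E
python3 -c "
import cv2,numpy as np
a=cv2.imread('pics/top_scene.png');b=cv2.imread('pics/top_side.png')
cv2.imwrite('pics/tops.png',cv2.resize(np.hstack([a[100:500,100:560],b[100:500,100:560]]),(800,348)))"
```

```text
scene cap pts 400 z [120.2 127.4 129.8] top circle [array([ 655.6, -271.2]), np.float64(117.1)]
tray 4449 [ 565.  -182.3    8.8] ((518.9688720703125, -189.40158081054688), (254.03759765625, 281.69024658203125), 88.1083984375)
side cap pts 379 z [120.  127.5 130.4] top circle [array([ 654.5, -271.8]), np.float64(112.7)]
tray 4147 [ 563.5 -216.1    9.2] ((559.1461791992188, -183.27618408203125), (236.69000244140625, 307.2225341796875), 49.36548614501953)
```

View pics/tops.png

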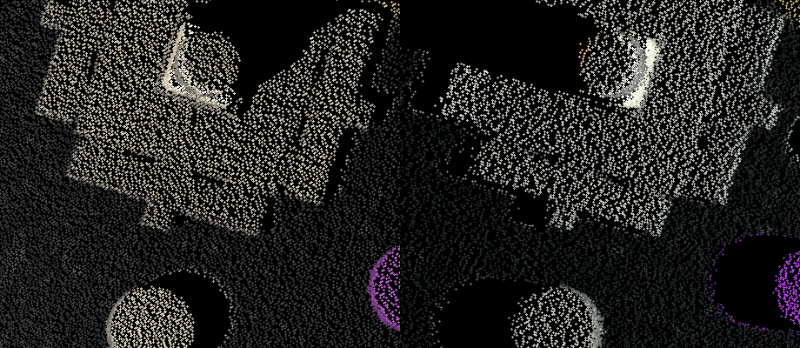

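```bash
python3 - <<'E'
from h import *
import pickle
P=[];C=[]
for n in("scene","side"):
    c=pickle.load(open(n+".pkl","rb"));p=pts(c).reshape(-1,3);col=c["image"].reshape(-1,3)
    m=(np.hypot(p[:,0]-607,p[:,1]+194)<160)&(p[:,2]>-8)&(p[:,2]<200)
    p=p[m];hsv=cv2.cvtColor(col[m][None],cv2.COLOR_RGB2HSV)[0]
    g=(hsv[:,1]<60)&(hsv[:,2]>90)
    p=p[g]; t=p[p[:,2]>124]
    h=cv2.minAreaRect(t[:,:2].astype(np.float32));print(n,"cap",t.mean(0).round(1),"rect",h, "tray z med",np.median(p[p[:,2]<16][:,2]))
    P.append(p[p[:,2]<16])
P0=P
c0=np.array([607,-194.])
yaw=-0.278
for it in range(3):
    R=np.array([[np.cos(yaw),np.sin(yaw)],[-np.sin(yaw),np.cos(yaw)]])
    for i,p in enumerate(P0+[np.vstack(P0)]):
        q=(p[:,:2]-c0)@R.T
        for name,a,s in(("near",0,-1),("back",0,1),("left",1,1),("right",1,-1)):
            b=1-a; xs=[];es=[]
            for lo in list(range(-70,-20,5))+list(range(20,70,5)):
                m=(q[:,b]>=lo)&(q[:,b]<lo+5)&(s*q[:,a]>50)&(s*q[:,a]<128)
                if m.sum()>8: xs.append(lo+2.5);es.append(np.percentile(s*q[m,a],97)*s)
            if len(xs)>5:
                f=np.polyfit(xs,es,1); r=np.array(es)-np.polyval(f,xs);k=abs(r)<3*np.median(abs(r))+.5;f=np.polyfit(np.array(xs)[k],np.array(es)[k],1)
                if it==0: print(i,name,"slope",f[0].round(4),"off",f[1].round(1),len(xs),"rms",r[k].std().round(2))
        # tab: beyond 120 from centre
        if it==0:
            for name,a,s in(("near",0,-1),("left",1,1),("right",1,-1)):
                m=(s*q[:,a]>122)&(s*q[:,a]<138)&(abs(q[:,1-a])<40)
                if m.sum()>5: print(i,"tab",name,m.sum(),np.percentile(q[m,1-a],[3,50,97]).round(1),np.percentile(s*q[m,a],98).round(1), "z",np.median(p[m,2]).round(1))
    break
E
```

```text
scene cap [ 603.6 -194.3  127.5] rect ((603.8887329101562, -194.84375), (48.6522102355957, 50.94274139404297), 35.90769577026367) tray z med 8.183923528330695
side cap [ 603.3 -202.4  127.8] rect ((604.4423828125, -199.5623016357422), (49.77672576904297, 49.44550704956055), 1.1867976188659668) tray z med 8.726674437547217
0 near slope 0.0343 off -115.4 20 rms 0.62
0 back slope -0.7069 off 141.6 10 rms 10.05
0 left slope -0.0368 off 111.1 20 rms 0.54
0 right slope 0.0087 off -118.8 20 rms 1.91
0 tab near 6 [-16.3   5.3  12.2] 133.1 z 15.0
0 tab left 6 [-8.1 -0.5  3.2] 129.5 z 15.1
0 tab right 50 [-34.5  -8.5  32.5] 134.9 z 1.7
1 near slope 0.0387 off -113.8 20 rms 3.09
1 back slope 0.0527 off 77.7 20 rms 2.96
1 left slope -0.0058 off 107.5 17 rms 1.36
1 right slope -0.0344 off -119.8 20 rms 0.68
1 tab near 12 [-10.9  13.8  38.5] 137.8 z 0.8
1 tab left 10 [-37.8  -1.   37.9] 136.0 z 0.6
1 tab right 53 [-15.6  -4.3  31.4] 136.7 z 14.3
2 near slope 0.0323 off -115.2 20 rms 0.96
2 back slope -0.1493 off 110.3 20 rms 2.59
2 left slope -0.0344 off 110.7 20 rms 0.85
2 right slope -0.0268 off -119.8 20 rms 0.8
2 tab near 18 [-15.1   9.9  38. ] 137.8 z 6.4
2 tab left 16 [-37.4  -0.5  37.5] 135.9 z 1.6
2 tab right 103 [-29.9  -5.8  32.4] 136.7 z 13.4
```

```bash
python3 - <<'E'
from h import *
import pickle
yaw=-0.313;c0=np.array([605.3,-197.7]);R=np.array([[np.cos(yaw),np.sin(yaw)],[-np.sin(yaw),np.cos(yaw)]])
Q=[]
for n in("scene","side"):
    c=pickle.load(open(n+".pkl","rb"));p=pts(c).reshape(-1,3)
    m=(np.hypot(*(p[:,:2]-c0).T)<330)&(p[:,2]>20)&(p[:,2]<300); p=p[m]
    Q.append(np.c_[(p[:,:2]-c0)@R.T,p[:,2]])
Q=np.vstack(Q)
g=np.zeros((16,16),int)
for a in range(16):
  for b in range(16):
    m=(Q[:,0]//40==7-a)&(Q[:,1]//40==7-b); g[a,b]=np.percentile(Q[m,2],95) if m.sum()>4 else 0
print("rows x' 300..-300 , cols y' 300..-300 (tray frame)");print(g)
for n,w in(("near",(-125,0)),("left",(0,125)),("right",(0,-125))): print(n,c0+np.array(w)@R)
E
```

```text
rows x' 300..-300 , cols y' 300..-300 (tray frame)
[[  0   0   0 168  97  34  31   0   0   0 162 163   0   0   0   0]
 [  0   0   0 169   0   0   0   0   0 142 147 182 170 148   0   0]
 [  0   0   0   0   0   0  61   0   0   0 131 192 175 144 114   0]
 [  0   0  37  37   0  59  59  59   0   0 125 163 145 122 150 151]
 [  0   0  37  38   0  59  60  59   0   0   0 131 126 113 148 145]
 [  0  37  37  38   0   0  39  39  41  40  38   0   0   0   0   0]
 [  0  38  38   0   0   0  39  39  40  40   0   0   0   0   0   0]
 [  0   0  31  31   0   0   0 129 128   0   0   0   0   0   0   0]
 [  0   0  32  32  21   0   0 128 128   0   0   0   0   0   0   0]
 [  0   0   0   0   0   0   0   0   0   0   0   0   0   0   0   0]
 [  0   0   0   0   0   0   0   0   0   0   0   0  42  42  39   0]
 [  0   0   0   0   0   0   0  23  22   0   0   0  42  42   0   0]
 [  0   0   0   0   0   0   0  41  42  41   0   0   0   0   0   0]
 [  0   0   0   0   0   0   0  41  42  41   0   0   0   0   0   0]
 [  0   0   0   0   0   0   0   0  39   0   0   0   0   0   0   0]
 [  0   0   0   0   0   0   0   0   0   0   0   0   0   0   0   0]]
near [ 486.37323627 -159.21071749]
left [643.78928251 -78.77323627]
right [ 566.81071749 -316.62676373]
```

>>> jog_arm(
  increments=[
    [0.306,0.28,0,0,0,0.0672,0.5],
    [0.306,0.28,0,0,0,0.0672,0.5],
    [0.306,0.28,0,0,0,0.0672,0.5],
    [0.306,0.28,0,0,0,0.0672,0.5],
    [0.306,0.28,0,0,0,0.0672,0.5],
  ],
)

```text
t: 0.72
position: [414.5, -454.4, 171.6]
orientation: [-3.141, 0.0, 0.837]
contact_force: [-1.3, -0.6, -0.0]
gripper_width: 48.5
gripper_force: 0.0
```

>>> jog_arm(
  increments=[
    [0.306,0.28,-0.1,0,0,0.0672,0.5],
    [0.306,0.28,-0.1,0,0,0.0672,0.5],
    [0.306,0.28,-0.1,0,0,0.0672,0.5],
    [0.306,0.28,-0.1,0,0,0.0672,0.5],
    [0.306,0.28,-0.1,0,0,0.0672,0.5],
  ],
)

```text
t: 1.35
position: [566.3, -315.9, 120.9]
orientation: [-3.14, 0.0, 1.258]
contact_force: [-0.1, -0.3, 0.0]
gripper_width: 47.1
gripper_force: 0.0
```

```bash
cat > w.py <<'E'
from h import *
import sys
s=state();print({k:np.round(s[k],3) for k in("t","joint_pos","position","orientation","contact_force","gripper_width")})
c=capture("wrist");save(c,sys.argv[1]);p=pts(c)
yaw=-0.313;c0=np.array([605.3,-197.7]);R=np.array([[np.cos(yaw),np.sin(yaw)],[-np.sin(yaw),np.cos(yaw)]])
hsv=cv2.cvtColor(c["image"],cv2.COLOR_RGB2HSV);g=(hsv[...,1]<60)&(hsv[...,2]>90)&(p[...,2]<60)&(p[...,2]>-10)&(c["z_map"]>60)
q=np.concatenate([(p[...,:2]-c0)@R.T,p[...,2:]],-1)[g]
for name,a,s in(("near",0,-1),("left",1,1),("right",1,-1)):
    m=(s*q[:,a]>118)&(s*q[:,a]<145)&(abs(q[:,1-a])<22)&(q[:,2]<14)
    if m.sum()>20: print("tab",name,m.sum(),"across",np.percentile(q[m,1-a],[2,50,98]).round(1),"radial",np.percentile(s*q[m,a],[2,98]).round(1),"z",np.percentile(q[m,2],[10,50,90]).round(1))
E
python3 w.py w1.png
```

```text
{'t': np.float64(1.35), 'joint_pos': array([ 0.571,  0.685, -0.18 ,  1.568,  0.146,  0.903,  0.027]), 'position': array([ 566.268, -315.892,  120.877]), 'orientation': array([-3.14 ,  0.   ,  1.258]), 'contact_force': array([-0.093, -0.305,  0.038]), 'gripper_width': np.float64(47.12)}
tab near 48 across [-21.2  -2.5  17.3] radial [118.4 139.6] z [-1.   0.1  1.1]
tab right 77 across [-10.4   8.7  14.4] radial [118.9 139.3] z [-0.7  0.3 13.3]
```

View pics/w1.png

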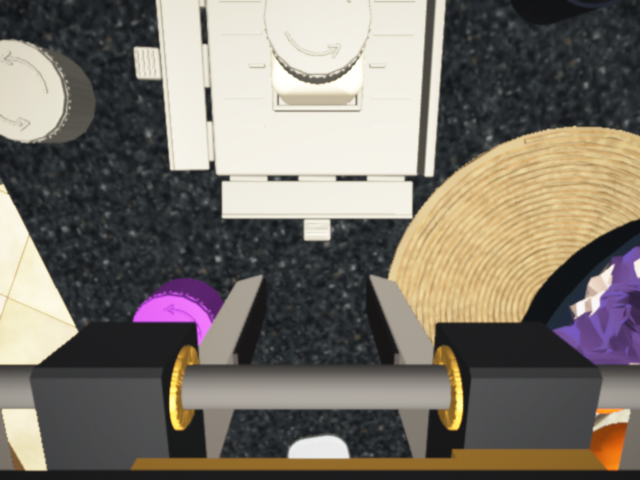

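```bash
cat >> h.py <<'E'
yaw=-0.313;c0=np.array([605.3,-197.7]);R2=np.array([[np.cos(yaw),np.sin(yaw)],[-np.sin(yaw),np.cos(yaw)]])
def ray(c,u,v,h):
    K=np.array(c["intrinsics"]);d=Rotation.from_euler("xyz",c["rotation"]).apply([(u-K[0,2])/K[0,0],-(v-K[1,2])/K[1,1],-1]);e=np.array(c["eye"])
    return e+d*(h-e[2])/d[2]
E
python3 - <<'E'
from h import *
c=capture("wrist");print(np.round(c["eye"],1),np.round(c["rotation"],3))
for n,u,v,h in [("Rtab",317,219,8.5),("Rtab",317,241,8.5),("Rtab l",304,232,8.5),("Rtab r",330,232,8.5),("Rwall",222,219,7),("Rwall",412,218,7),("Ntab",135,62,8.5),("Ntab",160,62,8.5),("Ntab t",147,47,8.5),("Ntab b",147,78,8.5),("Nwall bl",169,170,7),("Nwall tl",158,0,7),("capC",319,22,128)]:
    p=ray(c,u,v,h);print(n,p.round(1),((p[:2]-c0)@R2.T).round(1))
E
```

```text
[ 587.4 -252.2  334.3] [-0.243  0.    -0.318]
Rtab [ 569.3 -310.1    8.5] [   0.4 -118. ]
Rtab [ 563.6 -327.8    8.5] [   0.3 -136.6]
Rtab l [ 555.7 -317.1    8.5] [ -10.4 -128.9]
Rtab r [ 576.1 -323.8    8.5] [  11.1 -129. ]
Rwall [ 495. -286.    7.] [ -77.8 -118. ]
Rwall [ 643.8 -334.     7. ] [  78.6 -117.8]
Ntab [ 477.1 -154.2    8.5] [-135.4    1.9]
Ntab [ 494.9 -160.     8.5] [-116.7    1.8]
Ntab t [ 489.8 -147.5    8.5] [-125.3   12.2]
Ntab b [ 481.1 -167.3    8.5] [-127.6   -9.3]
Nwall bl [ 469.2 -235.6    7. ] [-117.8  -78. ]
Nwall tl [ 509.8 -120.6    7. ] [-114.6   43.9]
capC [ 605.8 -201.   128. ] [ 1.5 -3. ]
```

>>> jog_arm(
  increments=[
    [0,-0.0074,-0.1,0,0,0,0.5],
    [0,-0.0074,-0.2,0,0,0,0.5],
    [0,-0.0074,-0.235,0,0,0,0.5],
    [0,-0.0074,-0.235,0,0,0,0.5],
  ],
)

```text
t: 1.95
position: [565.4, -320.8, 4.1]
orientation: [-3.14, 0.001, 1.255]
contact_force: [-0.9, -0.3, 0.8]
gripper_width: 47.0
gripper_force: 0.0
```

>>> jog_arm(
  increments=[
    [0,0,0,0,0,0,0],
    [0,0,0,0,0,0,0],
    [0,0,0,0,0,0,0],
    [0,0,0,0,0,0,0],
  ],
  grip_force=15,
)

```text
t: 2.45
position: [567.1, -319.2, 4.9]
orientation: [3.141, 0.0, 1.257]
contact_force: [-0.6, 1.1, -0.1]
gripper_width: 10.4
gripper_force: 0.0
```

```bash
python3 w.py w2.png; python3 -c "
import cv2;i=cv2.imread('pics/w2.png');cv2.imwrite('pics/w2c.png',i)"
```

```text
{'t': np.float64(2.45), 'joint_pos': array([ 5.600e-01,  8.330e-01, -1.540e-01,  1.639e+00,  1.810e-01,
        6.830e-01,  1.000e-03]), 'position': array([ 567.108, -319.195,    4.935]), 'orientation': array([3.141, 0.   , 1.257]), 'contact_force': array([-0.561,  1.122, -0.076]), 'gripper_width': np.float64(10.367)}
tab near 50 across [-21.5  -9.6   8.6] radial [120.4 144.5] z [-0.6  0.2  1.8]
tab right 94 across [-11.6  12.6  21.7] radial [118.3 138.5] z [-0.5  0.3  8.8]
```

View pics/w2c.png

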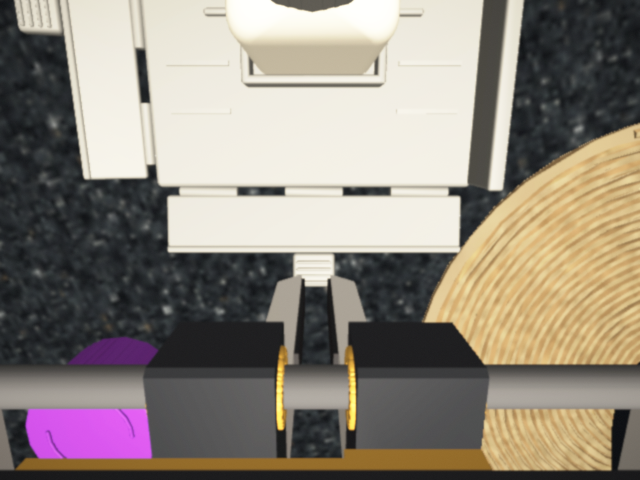

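```bash
python3 - <<'E'
from h import *
c=capture("wrist");s=state();K=np.array(c["intrinsics"]);R=Rotation.from_euler("xyz",c["rotation"]);T=Rotation.from_euler("xyz",s["orientation"])
print(c["eye"],K[0,0],s["position"])
for o in([0,0,0],[8,0,0],[-8,0,0],[0,5,0],[0,-5,0],[8,5,0],[-8,5,0],[0,0,-19]):
    p=np.array(s["position"])+T.apply(o);d=R.inv().apply(p-np.array(c["eye"]));print(o,p.round(1),(K[0,2]-K[0,0]*d[0]/d[2]).round(1),(K[1,2]+K[1,1]*d[1]/d[2]).round(1))
for u,v in((315,253),(315,285),(295,270),(334,270)): p=ray(c,u,v,8.5);print(p.round(1),((p[:2]-c0)@R2.T).round(1))
E
```

```text
[ 588.73950655 -253.49864046  217.84740386] 403.7573387159311 [ 566.89560359 -319.08245718    4.56344962]
[0, 0, 0] [ 566.9 -319.1    4.6] 314.3 272.1
[8, 0, 0] [ 569.4 -311.5    4.6] 314.3 258.2
[-8, 0, 0] [ 564.4 -326.7    4.6] 314.3 285.8
[0, 5, 0] [ 571.7 -320.6    4.6] 323.3 272.1
[0, -5, 0] [ 562.1 -317.5    4.6] 305.3 272.1
[8, 5, 0] [ 574.1 -313.     4.6] 323.4 258.2
[-8, 5, 0] [ 569.2 -328.2    4.6] 323.3 285.8
[0, 0, -19] [ 566.9 -319.1   23.6] 314.2 283.7
[ 571.  -307.8    8.5] [   1.2 -115.3]
[ 565.4 -325.     8.5] [   1.2 -133.4]
[ 557.7 -313.5    8.5] [  -9.6 -124.8]
[ 577.8 -320.1    8.5] [  11.5 -124.9]
```

```bash
python3 - <<'E'
import cv2
i=cv2.imread('pics/w2.png')[225:345,235:395];cv2.imwrite('pics/w2z.png',cv2.resize(i,(800,600),interpolation=cv2.INTER_CUBIC))
E
```

```text
(no output)
```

View pics/w2z.png

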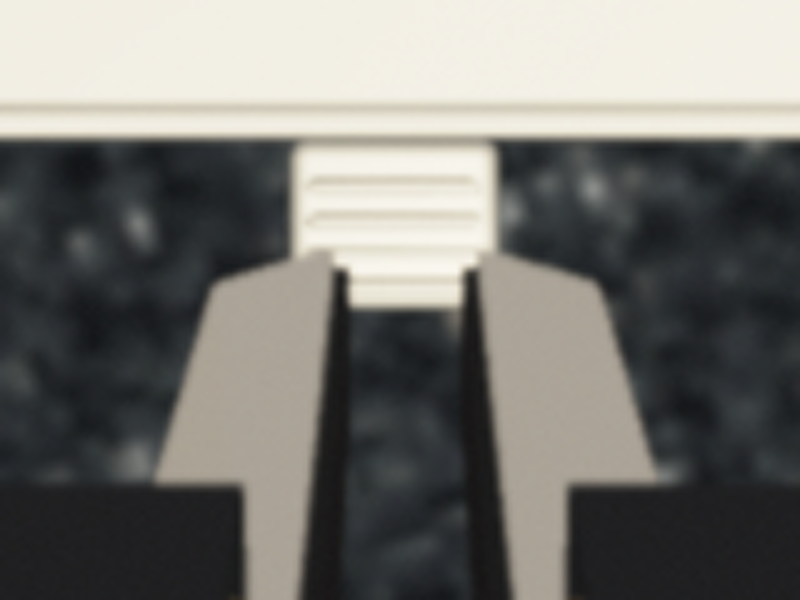

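```bash
python3 - <<'E'
from h import *
c=capture("wrist");p=pts(c);K=c["intrinsics"]
def show(n,u0,u1,v0,v1):
    q=p[v0:v1,u0:u1].reshape(-1,3);z=q[c["z_map"][v0:v1,u0:u1].ravel()>0,2];print(n,len(z),np.percentile(z,[5,25,50,75,95]).round(1) if len(z) else "")
show("tab",298,332,258,272);show("wall",180,450,205,240);show("floor",180,240,80,105);show("table",250,280,258,275);show("table2",345,400,260,275)
# finger depth map
for v in range(270,320,6): print(v,c["z_map"][v,285:350:4].round(0).astype(int).tolist())
for v in range(276,320,8): print(v,p[v,292:304:4].round(0).astype(int).tolist())
E
```

```text
tab 476 [14.5 15.3 15.8 16.3 17. ]
wall 9416 [ 8.3  9.3 10.1 11.  12. ]
floor 1492 [7.1 7.7 8.2 8.6 9.3]
table 510 [-0.9 -0.3  0.1  0.6  1.2]
table2 823 [-0.7 -0.1  0.3  0.7  1.3]
270 [228, 229, 214, 211, 210, 212, 210, 212, 213, 211, 211, 211, 213, 228, 228, 228, 229]
276 [229, 229, 213, 211, 212, 186, 185, 212, 212, 210, 187, 186, 210, 228, 229, 229, 228]
282 [230, 178, 177, 178, 178, 178, 179, 211, 211, 182, 177, 177, 178, 179, 179, 178, 231]
288 [170, 171, 171, 169, 170, 171, 175, 229, 230, 175, 171, 170, 171, 170, 171, 170, 230]
294 [164, 163, 164, 164, 165, 164, 168, 231, 232, 168, 164, 164, 166, 164, 163, 164, 231]
300 [158, 157, 158, 157, 157, 157, 162, 233, 233, 162, 157, 157, 158, 158, 158, 158, 158]
306 [152, 152, 152, 151, 152, 152, 155, 235, 233, 155, 152, 151, 153, 152, 152, 152, 151]
312 [146, 147, 146, 146, 147, 147, 150, 234, 234, 150, 146, 145, 147, 146, 146, 146, 147]
318 [142, 141, 142, 141, 141, 141, 145, 235, 236, 145, 141, 142, 141, 142, 141, 142, 141]
276 [[554, -319, 0], [558, -314, 17], [560, -315, 17]]
284 [[561, -307, 52], [562, -307, 51], [564, -308, 51]]
292 [[561, -307, 61], [563, -307, 61], [564, -308, 61]]
300 [[562, -307, 70], [563, -307, 70], [565, -308, 70]]
308 [[562, -307, 77], [564, -308, 78], [565, -308, 78]]
316 [[563, -307, 85], [564, -308, 84], [565, -308, 85]]
```

```bash
python3 - <<'E'
from h import *
for n in("side","scene"):
    c=capture(n);p=pts(c).reshape(-1,3);q=np.concatenate([(p[:,:2]-c0)@R2.T,p[:,2:]],-1)
    m=(abs(q[:,0])<35)&(q[:,1]>-150)&(q[:,1]<-100)&(q[:,2]>3)&(q[:,2]<110);q=q[m];print(n,len(q))
    for lo in range(3,110,8):
        k=q[(q[:,2]>=lo)&(q[:,2]<lo+8)]
        if len(k)>2: print(lo,len(k),"x'",np.percentile(k[:,0],[3,50,97]).round(0),"y'",np.percentile(k[:,1],[3,50,97]).round(0))
    if n=="side":
        cv2.imwrite("pics/s2.png",cv2.resize(c["image"][190:340,160:360,::-1],(800,600),interpolation=cv2.INTER_CUBIC))
E
```

```text
side 684
3 74 x' [-34. -11.  31.] y' [-143. -112. -100.]
11 193 x' [-32.   1.  30.] y' [-135. -115. -104.]
35 13 x' [-8. -2.  3.] y' [-140. -135. -120.]
43 34 x' [-11.   2.  12.] y' [-140. -138. -134.]
51 46 x' [-10.   2.  12.] y' [-140. -137. -134.]
59 46 x' [-12.   0.  12.] y' [-140. -137. -135.]
67 44 x' [-12.   0.  12.] y' [-141. -138. -134.]
75 54 x' [-11.  -0.  13.] y' [-142. -138. -127.]
83 52 x' [-11.   3.  13.] y' [-141. -137. -130.]
91 55 x' [-12.   2.  13.] y' [-140. -137. -123.]
99 51 x' [-12.  -1.  12.] y' [-141. -137. -131.]
107 21 x' [-12.  -1.   8.] y' [-141. -137. -123.]
scene 460
3 84 x' [-32.  -3.  32.] y' [-120. -106. -100.]
11 118 x' [-29.  -2.  28.] y' [-129. -113. -101.]
35 5 x' [-5. -2.  5.] y' [-119. -119. -118.]
43 24 x' [-13.  -2.   9.] y' [-128. -119. -117.]
51 34 x' [-14. -11.   7.] y' [-135. -120. -117.]
59 28 x' [-14. -10.   8.] y' [-137. -119. -117.]
67 30 x' [-14. -11.   9.] y' [-135. -120. -117.]
75 31 x' [-13.  -8.  10.] y' [-134. -119. -117.]
83 35 x' [-14.  -8.  10.] y' [-134. -119. -117.]
91 34 x' [-14. -11.  13.] y' [-135. -120. -117.]
99 31 x' [-14.  -8.  11.] y' [-131. -119. -117.]
107 5 x' [-13. -12.  -4.] y' [-126. -120. -118.]
```

View pics/s2.png

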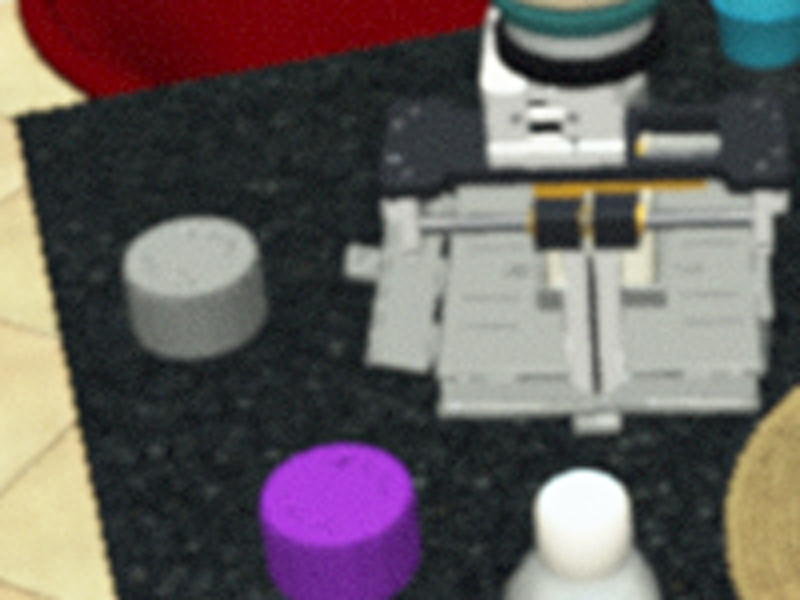

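>>> jog_arm(
  increments=[
    [0,0,0,0,0,0,0.5],
    [0,0,0,0,0,0,0.5],
    [0,0,-0.02,0,0,0,0.5],
    [0,0,-0.04,0,0,0,0.5],
    [0,0,-0.054,0,0,0,0.5],
  ],
)

```text
t: 3.32
position: [566.2, -318.8, -23.9]
orientation: [-3.14, -0.0, 1.257]
contact_force: [-0.2, -0.1, 0.5]
gripper_width: 45.7
gripper_force: 0.0
```

```bash
python3 - <<'E'
from h import *
print(state()["position"],state()["contact_force"],state()["gripper_width"])
for n in("side","scene"):
    c=capture(n);p=pts(c).reshape(-1,3);q=np.concatenate([(p[:,:2]-c0)@R2.T,p[:,2:]],-1)
    m=(abs(abs(q[:,0])-30)<14)&(q[:,1]>-150)&(q[:,1]<-117)&(q[:,2]>3)&(q[:,2]<110);q=q[m];print(n,len(q))
    for lo in range(3,60,4):
        k=q[(q[:,2]>=lo)&(q[:,2]<lo+4)]
        if len(k)>2: print(lo,len(k),"x'",np.percentile(k[:,0],[3,50,97]).round(0),"y'",np.percentile(k[:,1],[3,50,97]).round(0))
E
```

```text
[ 566.21421342 -318.78463526  -23.86774083] [-0.2314804  -0.05703955  0.53628923] 45.687805688553986
side 482
3 5 x' [-35.  31.  33.] y' [-149. -132. -123.]
7 4 x' [-25.  -0.  25.] y' [-138. -135. -134.]
11 13 x' [-39.  24.  38.] y' [-138. -136. -117.]
15 16 x' [-34. -24.  31.] y' [-140. -137. -124.]
19 21 x' [-33. -25.  33.] y' [-141. -138. -136.]
23 19 x' [-31. -23.  32.] y' [-139. -138. -132.]
27 28 x' [-34. -23.  34.] y' [-141. -138. -128.]
31 24 x' [-34. -23.  34.] y' [-141. -137. -123.]
35 19 x' [-34. -28.  31.] y' [-139. -137. -135.]
39 24 x' [-34.  25.  34.] y' [-141. -138. -135.]
43 22 x' [-35. -24.  34.] y' [-140. -137. -135.]
47 23 x' [-35. -24.  33.] y' [-140. -137. -135.]
51 24 x' [-31.  25.  34.] y' [-140. -138. -134.]
55 24 x' [-34. -25.  33.] y' [-141. -138. -133.]
59 25 x' [-33.  23.  34.] y' [-140. -137. -133.]
scene 363
3 3 x' [-29.  17.  23.] y' [-150. -145. -136.]
11 12 x' [-29.  22.  28.] y' [-133. -122. -118.]
15 13 x' [-35.  22.  32.] y' [-137. -120. -117.]
19 20 x' [-37.  21.  35.] y' [-133. -122. -118.]
23 18 x' [-38.  -3.  30.] y' [-134. -123. -118.]
27 20 x' [-37.  21.  28.] y' [-134. -126. -117.]
31 16 x' [-38. -32.  32.] y' [-136. -119. -117.]
35 23 x' [-38.  20.  31.] y' [-132. -120. -117.]
39 22 x' [-37.  -3.  29.] y' [-134. -121. -118.]
43 15 x' [-39.  21.  32.] y' [-133. -124. -118.]
47 20 x' [-38.  -4.  26.] y' [-133. -121. -117.]
51 18 x' [-38. -35.  29.] y' [-132. -125. -118.]
55 19 x' [-37.  21.  30.] y' [-128. -119. -117.]
59 17 x' [-37.  22.  30.] y' [-135. -124. -118.]
```

The camera shows the fingertips about 35 mm above the reported TCP z, so I'll work from the images for height.

>>> jog_arm(
  increments=[
    [0,0,-0.009,0,0,0,0.5],
    [0,0,-0.009,0,0,0,0.1],
    [0,0,-0.009,0,0,0,0.1],
    [0,0,-0.009,0,0,0,0.1],
    [0,0,-0.009,0,0,0,0.1],
  ],
  grip_force=15,
)

```text
t: 4.05
position: [566.1, -319.0, -27.1]
orientation: [-3.14, 0.0, 1.257]
contact_force: [-1.7, 0.5, 1.2]
gripper_width: 21.8
gripper_force: 15.0
```

>>> jog_arm(
  increments=[
    [0.0009,0.0028,0.0114,0,0,0,0.1],
    [0.0025,0.0077,0.0238,0,0,0,0.1],
    [0.0047,0.0145,0.0352,0,0,0,0.1],
    [0.0074,0.0229,0.0452,0,0,0,0.1],
    [0.0106,0.0327,0.0538,0,0,0,0.1],
  ],
)

```text
t: 4.68
position: [571.3, -302.8, 0.0]
orientation: [-3.14, 0.001, 1.257]
contact_force: [-3.3, -0.9, -3.4]
gripper_width: 21.4
gripper_force: 15.0
```

>>> jog_arm(
  increments=[
    [0.0036,0.0111,0.0068,0,0,0,0.1],
    [0.0074,0.0231,0.0116,0,0,0,0.1],
    [0.0115,0.0356,0.0144,0,0,0,0.1],
    [0.0155,0.0478,0.0152,0,0,0,0.1],
    [0.0155,0.0478,0.0152,0,0,0,0.1],
  ],
)

```text
t: 5.3
position: [579.2, -278.7, 8.7]
orientation: [-3.141, 0.001, 1.257]
contact_force: [-6.1, -0.2, 6.5]
gripper_width: 21.5
gripper_force: 15.0
```

```bash
cat > wall.py <<'E'
from h import *
import sys
s=state();print({k:np.round(s[k],2) for k in("t","position","contact_force","gripper_width","joint_pos")})
for n in("side","scene"):
    c=capture(n);p=pts(c).reshape(-1,3);q=np.concatenate([(p[:,:2]-c0)@R2.T,p[:,2:]],-1)
    hsv=cv2.cvtColor(c["image"],cv2.COLOR_RGB2HSV).reshape(-1,3);q=q[(hsv[:,1]<60)&(hsv[:,2]>80)]
    for name,a,sg in(("near",0,-1),("left",1,1),("right",1,-1)):
        b=q[(abs(q[:,1-a])<70)&(abs(q[:,1-a])>40)&(sg*q[:,a]>72)&(sg*q[:,a]<125)&(q[:,2]<45)]
        out=[]
        for lo in range(3,45,6):
            k=b[(b[:,2]>=lo)&(b[:,2]<lo+6)]
            if len(k)>6: out.append((lo+3,len(k),*np.percentile(sg*k[:,a],[10,50,90]).round(0)))
        print(n,name,[tuple(int(v) for v in o) for o in out])
E
python3 wall.py
```

```text
{'t': np.float64(5.3), 'position': array([ 579.22, -278.68,    8.65]), 'contact_force': array([-6.05, -0.21,  6.52]), 'gripper_width': np.float64(21.46), 'joint_pos': array([ 0.49,  0.82, -0.15,  1.66,  0.17,  0.68, -0.06])}
side near [(6, 119, 76, 85, 96), (12, 188, 85, 100, 111), (18, 29, 109, 112, 114)]
side left [(6, 115, 74, 82, 93), (12, 79, 77, 107, 113), (18, 16, 102, 109, 111)]
side right [(6, 61, 84, 87, 89), (12, 54, 85, 87, 88), (18, 76, 86, 88, 90), (24, 65, 86, 88, 91), (30, 51, 88, 90, 92), (36, 82, 87, 90, 93)]
scene near [(6, 191, 74, 82, 93), (12, 220, 89, 104, 115), (18, 23, 113, 114, 116)]
scene left [(6, 217, 74, 84, 97), (12, 207, 91, 105, 115), (18, 15, 113, 115, 116)]
scene right [(6, 65, 73, 78, 82), (12, 42, 77, 82, 84), (18, 28, 82, 83, 84), (24, 41, 83, 84, 86), (30, 34, 84, 85, 87), (36, 49, 84, 86, 89)]
```

>>> jog_arm(
  increments=[
    [0.0018,0.0057,0,0,0,0,0.1],
    [0.0037,0.0114,0,0,0,0,0.1],
    [0.0037,0.0114,0,0,0,0,0.1],
  ],
)

```text
t: 5.78
position: [581.0, -273.2, 8.7]
orientation: [-3.141, 0.001, 1.257]
contact_force: [-6.0, 0.2, 6.5]
gripper_width: 21.9
gripper_force: 15.0
```

>>> jog_arm(
  increments=[
    [0,0,0,0,0,0,0.4],
    [0,0,0,0,0,0,0.4],
    [0,0,0.1,0,0,0,0.4],
    [0,0,0.22,0,0,0,0.4],
    [0,0,0.27,0,0,0,0.4],
  ],
)

```text
t: 6.4
position: [585.3, -273.3, 146.7]
orientation: [3.134, -0.001, 1.258]
contact_force: [1.3, -0.6, 0.1]
gripper_width: 37.9
gripper_force: 0.0
```

```bash
python3 wall.py | grep -v left; python3 - <<'E'
from h import *
c=capture("scene");save(c,"x.png")
for n in("side","scene"):
    c=capture(n);p=pts(c).reshape(-1,3);q=np.concatenate([(p[:,:2]-c0)@R2.T,p[:,2:]],-1)
    hsv=cv2.cvtColor(c["image"],cv2.COLOR_RGB2HSV).reshape(-1,3);q=q[(hsv[:,1]<60)&(hsv[:,2]>80)]
    for name,a,s in(("near",0,-1),("left",1,1)):
        m=(s*q[:,a]>112)&(s*q[:,a]<145)&(abs(q[:,1-a])<20)&(q[:,2]>9)&(q[:,2]<25);k=q[m]
        m2=s*k[:,a]>117
        print(n,name,m.sum(),"across",np.percentile(k[m2][:,1-a],[2,50,98]).round(1),"radial",np.percentile(s*k[:,a],[2,98]).round(1),"z",np.median(k[m2][:,2]).round(1))
E
```

```text
{'t': np.float64(6.4), 'position': array([ 585.25, -273.27,  146.69]), 'contact_force': array([ 1.29, -0.57,  0.09]), 'gripper_width': np.float64(37.85), 'joint_pos': array([ 0.5 ,  0.65, -0.18,  1.56,  0.13,  0.94, -0.03])}
side near [(6, 124, 76, 86, 95), (12, 183, 88, 102, 111), (18, 27, 109, 112, 114)]
side right [(6, 60, 84, 86, 89), (12, 67, 85, 86, 88), (18, 80, 84, 86, 88), (24, 65, 84, 86, 88), (30, 70, 84, 87, 89), (36, 82, 83, 86, 90)]
scene near [(6, 201, 74, 84, 94), (12, 212, 90, 105, 115), (18, 20, 110, 115, 117)]
scene right [(6, 58, 73, 77, 82), (12, 36, 76, 81, 82), (18, 30, 80, 82, 83), (24, 27, 80, 82, 83), (30, 27, 80, 82, 83), (36, 55, 81, 83, 86)]
side near 89 across [-15.1  -5.5   9.2] radial [112.6 131.8] z 18.8Traceback (most recent call last):
  File "<stdin>", line 9, in <module>
    return _quantile_unchecked(
        a, q, axis, out, overwrite_input, method, keepdims, weights)
    return _ureduce(a,
                    func=_quantile_ureduce_func,
    ...<5 lines>...
                    overwrite_input=overwrite_input,
                    method=method)
    r = func(a, **kwargs)
    result = _quantile(arr,
                       quantiles=q,
    ...<2 lines>...
                       out=out,
                       weights=wgt)
    slices_having_nans = np.isnan(arr[-1, ...])
                                  ~~~^^^^^^^^^
IndexError: index -1 is out of bounds for axis 0 with size 0
```

>>> jog_arm(
  increments=[
    [0.128,0.393,0,0,0,0,0.5],
    [0.128,0.393,0,0,0,0,0.5],
    [0.128,0.393,0,0,0,0,0.5],
    [0.128,0.393,0,0,0,0,0.5],
    [0.128,0.393,-0.12,0,0,0,0.5],
  ],
)

```text
t: 7.22
position: [650.3, -73.8, 84.3]
orientation: [3.133, -0.003, 1.261]
contact_force: [0.3, -1.1, -0.8]
gripper_width: 46.8
gripper_force: 0.0
```

```bash
python3 - <<'E'
from h import *
s=state();print(np.round(s["position"],1),np.round(s["orientation"],3),np.round(s["joint_pos"],2))
c=capture("wrist");save(c,"w3.png");print(c["eye"],c["rotation"])
K=np.array(c["intrinsics"])
# left tab: project expected tab in image
Rc=Rotation.from_euler("xyz",c["rotation"])
for w in((0,116,13),(0,134,17),(-77,116,11),(77,116,11)):
    p=np.r_[c0+np.array(w[:2])@R2,w[2]];d=Rc.inv().apply(p-c["eye"]);print(w,(K[0,2]-K[0,0]*d[0]/d[2]).round(0),(K[1,2]+K[1,1]*d[1]/d[2]).round(0))
E
```

```text
[650.3 -73.8  84.3] [ 3.133e+00 -3.000e-03  1.261e+00] [ 0.17  0.73 -0.16  1.59  0.14  0.82 -0.36]
[669.96712579  -8.34114899 297.62168051] [-0.23732734 -0.00952662 -0.311586  ]
(0, 116, 13) 307.0 263.0
(0, 134, 17) 307.0 240.0
(-77, 116, 11) 203.0 262.0
(77, 116, 11) 411.0 262.0
```

View pics/w3.png

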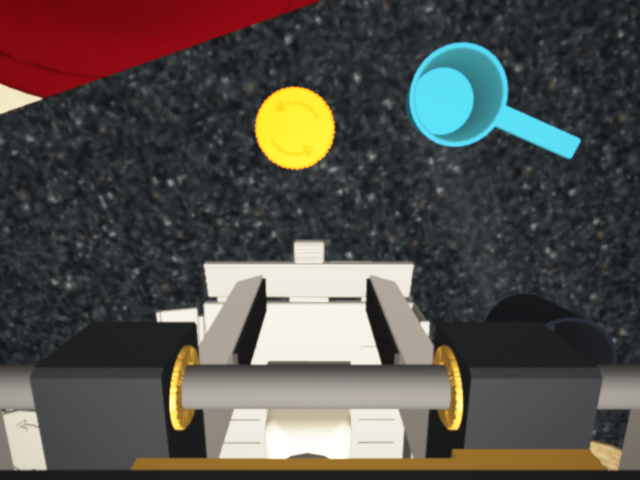

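>>> jog_arm(
  increments=[
    [0,0,-0.1,0,0,0,0.5],
    [0,0,-0.14,0,0,0,0.5],
    [0,0,-0.14,0,0,0,0.5],
    [0,0,-0.14,0,0,0,0.5],
  ],
)

```text
t: 7.78
position: [647.0, -77.1, 13.9]
orientation: [3.139, -0.001, 1.257]
contact_force: [0.4, -0.0, -0.3]
gripper_width: 46.3
gripper_force: 0.0
```

>>> jog_arm(
  increments=[
    [0,0,-0.04,0,0,0,0.5],
    [0,0,-0.083,0,0,0,0.5],
    [0,0,-0.083,0,0,0,0.5],
    [0,0,-0.083,0,0,0,0.5],
  ],
)

```text
t: 8.28
position: [645.6, -76.6, -29.4]
orientation: [-3.141, 0.0, 1.257]
contact_force: [-0.6, -0.1, -0.1]
gripper_width: 47.3
gripper_force: 0.0
```

>>> jog_arm(
  increments=[
    [0,0,0,0,0,0,0.1],
    [0,0,0,0,0,0,0.1],
    [0,0,0,0,0,0,0.1],
    [0,0,0,0,0,0,0.1],
  ],
  grip_force=15,
)

```text
t: 8.78
position: [644.9, -76.2, -29.0]
orientation: [-3.14, 0.0, 1.257]
contact_force: [-2.4, 1.6, 2.0]
gripper_width: 21.7
gripper_force: 15.0
```

>>> jog_arm(
  increments=[
    [-0.0009,-0.0028,0.0114,0,0,0,0.1],
    [-0.0025,-0.0077,0.0238,0,0,0,0.1],
    [-0.0047,-0.0145,0.0352,0,0,0,0.1],
    [-0.0074,-0.0229,0.0452,0,0,0,0.1],
    [-0.0106,-0.0327,0.0538,0,0,0,0.1],
  ],
)

```text
t: 9.4
position: [639.7, -92.2, -2.3]
orientation: [-3.14, -0.001, 1.258]
contact_force: [-2.5, 2.8, -7.6]
gripper_width: 21.6
gripper_force: 18.1
```

>>> jog_arm(
  increments=[
    [-0.0036,-0.0111,0.0068,0,0,0,0.1],
    [-0.0074,-0.0231,0.0116,0,0,0,0.1],
    [-0.0115,-0.0356,0.0144,0,0,0,0.1],
    [-0.0155,-0.0478,0.0152,0,0,0,0.1],
    [-0.0192,-0.0592,0.0152,0,0,0,0.1],
  ],
)

```text
t: 10.02
position: [632.8, -113.8, 5.2]
orientation: [-3.141, -0.011, 1.26]
contact_force: [2.5, 18.4, -8.8]
gripper_width: 21.6
gripper_force: 15.0
```

>>> jog_arm(
  increments=[
    [0,0,0,0,0,0,0.1],
    [0,0,0,0,0,0,0.1],
  ],
)

```text
t: 10.28
position: [632.7, -114.1, 5.2]
orientation: [-3.141, -0.01, 1.261]
contact_force: [1.3, 15.9, -8.2]
gripper_width: 21.6
gripper_force: 15.0
```

```bash
python3 wall.py
```

```text
{'t': np.float64(10.28), 'position': array([ 632.69, -114.08,    5.23]), 'contact_force': array([ 1.29, 15.89, -8.22]), 'gripper_width': np.float64(21.61), 'joint_pos': array([ 0.23,  0.82, -0.16,  1.66,  0.17,  0.67, -0.32])}
side near [(6, 117, 76, 85, 94), (12, 186, 86, 101, 110), (18, 31, 108, 112, 114)]
side left [(6, 67, 74, 80, 85), (12, 80, 74, 82, 85), (18, 45, 79, 82, 84), (24, 71, 79, 81, 83), (30, 58, 79, 81, 83), (36, 69, 77, 81, 84)]
side right [(6, 62, 84, 86, 88), (12, 66, 84, 86, 88), (18, 78, 83, 86, 89), (24, 65, 84, 87, 88), (30, 78, 84, 86, 89), (36, 77, 84, 86, 89)]
scene near [(6, 206, 74, 82, 94), (12, 208, 91, 104, 115), (18, 22, 111, 115, 117)]
scene left [(6, 40, 75, 87, 88), (12, 30, 86, 86, 87), (18, 21, 86, 86, 87), (24, 27, 85, 86, 87), (30, 22, 85, 86, 86), (36, 59, 81, 84, 86)]
scene right [(6, 66, 74, 78, 82), (12, 31, 76, 82, 82), (18, 26, 80, 82, 83), (24, 28, 81, 82, 83), (30, 27, 80, 82, 83), (36, 52, 81, 83, 86)]
```

>>> jog_arm(
  increments=[
    [0.0012,0.0038,0,0,0,0,0.1],
    [0.0012,0.0038,0,0,0,0,0.4],
    [0.0012,0.0038,0,0,0,0,0.4],
    [0.0012,0.0038,0.1,0,0,0,0.4],
    [0.0012,0.0038,0.2,0,0,0,0.5],
  ],
)

```text
t: 11.0
position: [632.0, -123.3, 107.2]
orientation: [3.139, 0.002, 1.255]
contact_force: [1.1, -0.9, 0.1]
gripper_width: 44.5
gripper_force: 0.0
```

>>> jog_arm(
  increments=[
    [-0.05,-0.01,0.08,0,0,-0.025,0.5],
    [-0.1,-0.03,0.08,0,0,-0.05,0.5],
    [-0.2,-0.05,0.08,0,0,-0.08,0.5],
    [-0.294,-0.079,0.08,0,0,-0.11,0.5],
    [-0.294,-0.079,0.08,0,0,-0.125,0.5],
  ],
)

```text
t: 11.62
position: [481.0, -164.1, 146.7]
orientation: [3.139, 0.001, 0.462]
contact_force: [0.9, -0.1, 0.0]
gripper_width: 46.9
gripper_force: 0.0
```

>>> jog_arm(
  increments=[
    [0,0,0,0,0,-0.025,0.5],
    [0,0,-0.04,0,0,-0.05,0.5],
    [0,0,-0.08,0,0,-0.08,0.5],
    [0,0,-0.14,0,0,-0.11,0.5],
    [0,0,-0.2,0,0,-0.125,0.5],
  ],
)

```text
t: 12.25
position: [486.0, -162.6, 45.8]
orientation: [3.14, -0.005, -0.319]
contact_force: [0.2, 0.4, 0.4]
gripper_width: 47.1
gripper_force: 0.0
```

>>> jog_arm(
  increments=[
    [0,0,0,0,0,0,0.5],
    [0,0,0,0,0,0,0.5],
  ],
)

```text
t: 12.5
position: [485.5, -161.4, 46.7]
orientation: [3.141, -0.003, -0.313]
contact_force: [-0.8, 0.5, -0.0]
gripper_width: 46.8
gripper_force: 0.0
```

```bash
python3 wall.py; python3 - <<'E'
from h import *
s=state();print(np.round(s["orientation"],3))
c=capture("wrist");save(c,"w4.png");K=np.array(c["intrinsics"]);Rc=Rotation.from_euler("xyz",c["rotation"])
for w in((-116,0,13),(-134,0,17),(-116,77,11),(-116,-77,11)):
    p=np.r_[c0+np.array(w[:2])@R2,w[2]];d=Rc.inv().apply(p-c["eye"]);print(w,(K[0,2]-K[0,0]*d[0]/d[2]).round(0),(K[1,2]+K[1,1]*d[1]/d[2]).round(0))
E
```

```text
{'t': np.float64(12.5), 'position': array([ 485.54, -161.45,   46.67]), 'contact_force': array([-0.77,  0.53, -0.01]), 'gripper_width': np.float64(46.79), 'joint_pos': array([ 0.13,  0.63,  0.2 ,  2.02, -0.24,  0.51, -1.38])}
side near [(6, 112, 76, 86, 95), (12, 186, 84, 100, 110), (18, 37, 108, 112, 114)]
side left [(6, 68, 73, 79, 85), (12, 68, 75, 81, 84), (18, 65, 79, 82, 84), (24, 56, 78, 81, 84), (30, 64, 78, 81, 82), (36, 69, 78, 80, 84)]
side right [(6, 66, 84, 86, 88), (12, 64, 84, 86, 88), (18, 68, 84, 86, 89), (24, 74, 84, 86, 88), (30, 75, 84, 87, 89), (36, 77, 83, 87, 90)]
scene near [(6, 196, 75, 83, 94), (12, 200, 92, 105, 115), (18, 30, 109, 113, 116)]
scene left [(6, 36, 81, 87, 88), (12, 34, 85, 86, 87), (18, 20, 86, 86, 87), (24, 30, 85, 86, 87), (30, 22, 85, 86, 86), (36, 60, 81, 84, 86)]
scene right [(6, 23, 73, 78, 82), (12, 13, 81, 81, 83), (18, 12, 81, 82, 83), (24, 13, 81, 82, 83), (30, 11, 81, 82, 84), (36, 35, 81, 83, 85)]
[ 3.142e+00 -3.000e-03 -3.130e-01]
(-116, 0, 13) 313.0 243.0
(-134, 0, 17) 313.0 272.0
(-116, 77, 11) 192.0 242.0
(-116, -77, 11) 434.0 242.0
```

View pics/w4.png

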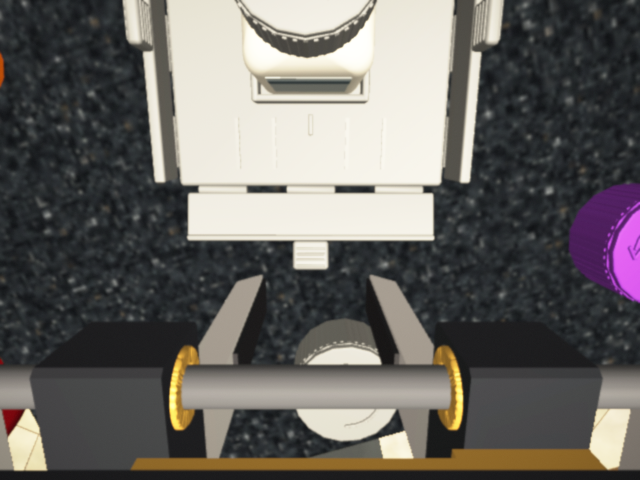

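>>> jog_arm(
  increments=[
    [0,0.006,-0.06,0,0,0,0.5],
    [0,0.006,-0.12,0,0,0,0.5],
    [0,0.006,-0.15,0,0,0,0.5],
    [0,0.006,-0.15,0,0,0,0.5],
  ],
)

```text
t: 13.15
position: [484.1, -157.3, -29.9]
orientation: [3.142, 0.001, -0.314]
contact_force: [0.2, -0.4, 0.3]
gripper_width: 47.0
gripper_force: 0.0
```

>>> jog_arm(
  increments=[
    [0,0,0,0,0,0,0.1],
    [0,0,0,0,0,0,0.1],
    [0,0,0,0,0,0,0.1],
    [0,0,0,0,0,0,0.1],
  ],
  grip_force=15,
)

```text
t: 13.65
position: [484.9, -157.3, -29.2]
orientation: [-3.142, -0.001, -0.313]
contact_force: [0.6, 0.4, 1.5]
gripper_width: 21.5
gripper_force: 15.0
```

>>> jog_arm(
  increments=[
    [0.0028,-0.0009,0.0114,0,0,0,0.1],
    [0.0077,-0.0025,0.0238,0,0,0,0.1],
    [0.0145,-0.0047,0.0352,0,0,0,0.1],
    [0.0229,-0.0074,0.0452,0,0,0,0.1],
    [0.0327,-0.0106,0.0538,0,0,0,0.1],
  ],
)

```text
t: 14.28
position: [499.2, -161.9, -2.8]
orientation: [-3.141, 0.003, -0.313]
contact_force: [-1.1, 0.9, -4.4]
gripper_width: 21.9
gripper_force: 15.8
```

>>> jog_arm(
  increments=[
    [0.0111,-0.0036,0.0068,0,0,0,0.1],
    [0.0231,-0.0074,0.0116,0,0,0,0.1],
    [0.0356,-0.0115,0.0144,0,0,0,0.1],
    [0.0478,-0.0155,0.0152,0,0,0,0.1],
    [0.0554,-0.0179,0.0152,0,0,0,0.1],
  ],
)

```text
t: 14.9
position: [528.2, -171.3, 5.0]
orientation: [-3.141, 0.001, -0.314]
contact_force: [-7.4, 2.5, 8.7]
gripper_width: 22.0
gripper_force: 15.0
```

>>> jog_arm(
  increments=[
    [0,0,0,0,0,0,0.1],
    [0,0,0,0,0,0,0.1],
  ],
)

```text
t: 15.15
position: [528.1, -171.3, 5.0]
orientation: [-3.141, 0.001, -0.314]
contact_force: [-5.1, 1.8, 2.8]
gripper_width: 21.6
gripper_force: 15.0
```

```bash
python3 wall.py
```

```text
{'t': np.float64(15.15), 'position': array([ 528.11, -171.29,    4.99]), 'contact_force': array([-5.14,  1.83,  2.76]), 'gripper_width': np.float64(21.59), 'joint_pos': array([ 0.14,  0.74,  0.18,  1.92, -0.26,  0.5 , -1.37])}
side near [(6, 21, 73, 76, 80), (12, 15, 74, 76, 82), (36, 26, 80, 83, 85)]
side left [(6, 73, 74, 79, 85), (12, 70, 76, 82, 85), (18, 60, 79, 82, 84), (24, 61, 78, 81, 84), (30, 54, 79, 82, 85), (36, 53, 76, 80, 84)]
side right [(6, 60, 84, 86, 88), (12, 69, 84, 86, 89), (18, 67, 85, 86, 89), (24, 82, 84, 86, 89), (30, 64, 85, 87, 89), (36, 79, 84, 87, 89)]
scene near [(6, 40, 86, 87, 88), (12, 39, 85, 86, 88), (18, 40, 85, 86, 87), (24, 36, 84, 85, 87), (30, 34, 84, 85, 86), (36, 66, 82, 84, 87)]
scene left [(6, 35, 85, 87, 88), (12, 25, 86, 86, 87), (18, 30, 85, 86, 87), (24, 27, 85, 86, 87), (30, 22, 85, 86, 86), (36, 65, 82, 84, 86)]
scene right [(6, 33, 74, 78, 83), (12, 16, 75, 81, 83), (18, 16, 81, 82, 83), (24, 17, 81, 82, 83), (30, 12, 81, 82, 83), (36, 21, 81, 83, 87)]
```

>>> jog_arm(
  increments=[
    [0,0,0,0,0,0,0.4],
    [0,0,0,0,0,0,0.4],
    [0,0,0.1,0,0,0,0.4],
    [0,0,0.2,0,0,0,0.6],
    [0,0,0.3,0,0,0,1],
  ],
)

```text
t: 15.88
position: [529.6, -171.9, 156.8]
orientation: [3.141, -0.003, -0.314]
contact_force: [0.0, -0.9, -0.7]
gripper_width: 54.1
gripper_force: 0.0
```

>>> jog_arm(
  increments=[
    [0.08,-0.027,0,0,0,0,1],
    [0.153,-0.052,0,0,0,0,1],
    [0.153,-0.052,0,0,0,0,1],
    [0.153,-0.052,0,0,0,0,1],
    [0.153,-0.052,0,0,0,0,1],
  ],
)

```text
t: 16.5
position: [604.0, -197.2, 154.9]
orientation: [-3.142, 0.001, -0.314]
contact_force: [-1.1, -0.0, 0.5]
gripper_width: 93.9
gripper_force: 0.0
```

```bash
python3 wall.py | grep -v "side near"; python3 - <<'E'
from h import *
s=state();print(np.round(s["orientation"],3),s["position"])
c=capture("wrist");p=pts(c);m=(p[...,2]>118)&(p[...,2]<135)&(np.hypot(p[...,0]-605,p[...,1]+198)<40)&(c["z_map"]>0)
q=p[m];t=q[q[:,2]>124];print(len(t),t.mean(0),cv2.minAreaRect(t[:,:2].astype(np.float32)),np.median(t[:,2]))
K=np.array(c["intrinsics"]);v,u=np.nonzero(m);print(u.min(),u.max(),v.min(),v.max());save(c,"w5.png")
E
```

```text
{'t': np.float64(16.5), 'position': array([ 604.04, -197.21,  154.87]), 'contact_force': array([-1.1 , -0.05,  0.54]), 'gripper_width': np.float64(93.94), 'joint_pos': array([ 0.11,  0.64,  0.27,  1.58, -0.2 ,  0.95, -1.44])}
side left [(6, 70, 74, 80, 85), (12, 72, 75, 82, 85), (18, 58, 79, 82, 85), (24, 63, 78, 81, 84), (30, 58, 79, 81, 84), (36, 66, 78, 80, 84)]
side right [(6, 62, 83, 86, 88), (12, 74, 84, 86, 88), (18, 65, 83, 86, 88), (24, 71, 84, 86, 88), (30, 72, 85, 87, 89), (36, 77, 83, 87, 89)]
scene near [(6, 40, 86, 87, 88), (12, 40, 85, 86, 87), (18, 34, 85, 86, 87), (24, 37, 85, 86, 87), (30, 42, 85, 86, 87), (36, 67, 81, 84, 87)]
scene left [(6, 27, 86, 87, 88), (12, 28, 86, 86, 87), (18, 27, 85, 86, 87), (24, 28, 85, 86, 87), (30, 25, 85, 86, 87), (36, 57, 81, 84, 86)]
scene right [(6, 54, 74, 77, 82), (12, 31, 80, 81, 83), (18, 23, 81, 81, 82), (24, 29, 80, 82, 83), (30, 28, 81, 82, 83), (36, 54, 81, 83, 86)]
[-3.141  0.    -0.314] [ 604.36357058 -197.22101311  155.07149669]
4965 [ 607.93205813 -196.79005866  128.22893999] ((607.0525512695312, -196.6540985107422), (49.894676208496094, 50.20630645751953), 38.04062271118164) 128.29450894134658
273 354 213 294
```

>>> jog_arm(
  increments=[
    [0.001,0.0005,-0.06,0,0,0,1],
    [0.001,0.0005,-0.11,0,0,0,1],
    [0.001,0.0005,-0.15,0,0,0,1],
    [0.001,0.0005,-0.172,0,0,0,1],
    [0.001,0.0005,-0.172,0,0,0,1],
  ],
)

```text
t: 17.27
position: [604.9, -197.0, 68.4]
orientation: [3.142, 0.001, -0.314]
contact_force: [1.5, 0.7, 0.2]
gripper_width: 94.1
gripper_force: 0.0
```

>>> jog_arm(
  increments=[
    [0,0,0,0,0,0,0.45],
    [0,0,0,0,0,0,0.45],
    [0,0,0,0,0,0,0.45],
    [0,0,0,0,0,0,0.45],
    [0,0,0,0,0,0,0.45],
  ],
  grip_force=40,
)

```text
t: 17.9
position: [605.6, -196.8, 69.0]
orientation: [-3.141, -0.0, -0.313]
contact_force: [0.4, 1.1, 0.7]
gripper_width: 50.1
gripper_force: 40.0
```

```bash
cat > cap.py <<'E'
from h import *
s=state();print({k:np.round(s[k],2) for k in("t","position","orientation","contact_force","wrist_torque","gripper_width","joint_pos")})
for n in("side","scene"):
    c=capture(n);p=pts(c).reshape(-1,3);hsv=cv2.cvtColor(c["image"],cv2.COLOR_RGB2HSV).reshape(-1,3)
    q=p[(np.hypot(p[:,0]-605,p[:,1]+197)<45)&(p[:,2]>85)&(p[:,2]<190)]
    f=np.concatenate([(q[:,:2]-c0)@R2.T,q[:,2:]],-1)
    k=np.hypot(f[:,0],f[:,1])
    for lo in range(88,190,6):
        b=f[(f[:,2]>=lo)&(f[:,2]<lo+6)]
        if len(b)>4: print(n,lo,len(b),"x'",np.percentile(b[:,0],[3,97]).round(0),"y'",np.percentile(b[:,1],[3,97]).round(0))
E
python3 cap.py
```

```text
{'t': np.float64(17.9), 'position': array([ 605.63, -196.82,   69.  ]), 'orientation': array([-3.14, -0.  , -0.31]), 'contact_force': array([0.42, 1.14, 0.74]), 'wrist_torque': array([0.25, 0.  , 0.02]), 'gripper_width': np.float64(50.08), 'joint_pos': array([ 0.13,  0.74,  0.24,  1.65, -0.23,  0.77, -1.41])}
side 88 63 x' [-20.  20.] y' [-25.  -3.]
side 94 13 x' [-22.  17.] y' [-25. -11.]
side 100 48 x' [-25.  24.] y' [-27.  -4.]
side 106 44 x' [-24.  22.] y' [-36.  -7.]
side 112 73 x' [-25.  24.] y' [-39.  -5.]
side 118 68 x' [-23.  24.] y' [-40.  -4.]
side 124 173 x' [-24.  23.] y' [-39.  19.]
side 130 47 x' [-20.  21.] y' [-40.  12.]
side 136 28 x' [-9.  8.] y' [-41. -35.]
side 142 28 x' [-9.  8.] y' [-40. -36.]
side 148 24 x' [-9.  8.] y' [-41. -35.]
side 154 26 x' [-8.  9.] y' [-41. -35.]
side 160 27 x' [-8.  9.] y' [-41. -34.]
side 166 32 x' [-10.   9.] y' [-41. -33.]
side 172 7 x' [-6.  7.] y' [-40. -37.]
scene 88 26 x' [-23.  -6.] y' [-9. 21.]
scene 94 13 x' [-26.  -8.] y' [-6. 24.]
scene 100 38 x' [-26.  -8.] y' [-26.  26.]
scene 106 54 x' [-27.  -9.] y' [-30.  34.]
scene 112 63 x' [-26.   2.] y' [-34.  38.]
scene 118 69 x' [-27.   4.] y' [-35.  38.]
scene 124 312 x' [-24.  19.] y' [-25.  37.]
scene 130 43 x' [-20.   7.] y' [-33.  38.]
scene 136 42 x' [-11.   7.] y' [-35.  39.]
scene 142 43 x' [-12.   6.] y' [-37.  38.]
scene 148 41 x' [-12.   6.] y' [-36.  38.]
scene 154 38 x' [-11.   5.] y' [-33.  39.]
scene 160 44 x' [-11.   7.] y' [-37.  39.]
scene 166 42 x' [-11.   6.] y' [-35.  39.]
scene 172 34 x' [-11.   2.] y' [-35.  39.]
scene 178 18 x' [-12.  -2.] y' [-36.  39.]
scene 184 17 x' [-12.   7.] y' [-36. -25.]
```

>>> jog_arm(
  increments=[
    [0,0,-0.004,0,0,0,0.45],
    [0,0,-0.008,0,0,0,0.45],
    [0,0,-0.012,0,0,0,0.45],
    [0,0,-0.012,0,0,0,0.45],
  ],
)

```text
t: 18.5
position: [605.9, -196.7, 64.2]
orientation: [-3.141, -0.001, -0.313]
contact_force: [-1.6, 2.3, 9.8]
gripper_width: 50.1
gripper_force: 40.0
```

>>> jog_arm(
  increments=[
    [0,0,-0.003,0,0,0,0.45],
    [0,0,-0.003,0,0,0.02,0.45],
    [0,0,-0.003,0,0,0.045,0.45],
    [0,0,-0.003,0,0,0.07,0.45],
    [0,0,-0.003,0,0,0.095,0.45],
  ],
)

```text
t: 19.12
position: [607.4, -197.9, 63.8]
orientation: [3.139, -0.004, 0.288]
contact_force: [-0.8, 0.8, 11.0]
gripper_width: 49.7
gripper_force: 40.0
```

>>> jog_arm(
  increments=[
    [0,0,0,0,0,0.025,0.45],
    [0,0,0,0,0,0.05,0.45],
    [0,0,0,0,0,0.075,0.45],
    [0,0,0,0,0,0.1,0.45],
    [0,0,0,0,0,0.11,0.45],
  ],
)

```text
t: 19.75
position: [607.6, -197.7, 63.7]
orientation: [3.137, -0.002, 0.977]
contact_force: [-0.0, 0.7, 12.0]
gripper_width: 50.1
gripper_force: 40.0
```

```bash
python3 cap.py | head -12; python3 - <<'E'
from h import *
c=capture("wrist");save(c,"w6.png")
E
```

```text
{'t': np.float64(19.75), 'position': array([ 607.59, -197.74,   63.71]), 'orientation': array([ 3.14, -0.  ,  0.98]), 'contact_force': array([-0.03,  0.7 , 12.  ]), 'wrist_torque': array([ 0.24,  0.11, -0.09]), 'gripper_width': np.float64(50.14), 'joint_pos': array([ 0.35,  0.74, -0.13,  1.65,  0.12,  0.76, -0.43])}
side 88 30 x' [-18.  22.] y' [-25. -12.]
side 94 62 x' [-22.  24.] y' [-27.  -8.]
side 100 92 x' [-32.  30.] y' [-27.   1.]
side 106 82 x' [-32.  36.] y' [-28.   0.]
side 112 97 x' [-35.  36.] y' [-27.   0.]
side 118 284 x' [-30.  32.] y' [-27.  19.]
side 124 111 x' [-34.  38.] y' [-23.  15.]
side 130 47 x' [-36.  38.] y' [-22.  12.]
side 136 45 x' [-36.  37.] y' [-21.   9.]
side 142 48 x' [-35.  39.] y' [-21.   8.]
side 148 44 x' [-37.  39.] y' [-22.   8.]
```

>>> jog_arm(
  increments=[
    [0,0,0.006,0,0,0,0.45],
    [0,0,0.012,0,0,0,0.45],
    [0,0,0.022,0,0,0,0.45],
    [0,0,0.032,0,0,0,0.45],
  ],
)

```text
t: 20.4
position: [605.3, -197.6, 77.6]
orientation: [3.141, 0.0, 0.974]
contact_force: [0.3, -0.5, -0.4]
gripper_width: 50.2
gripper_force: 40.0
```

>>> jog_arm(
  increments=[
    [0,0,0.03,0,0,0,0.45],
    [0,0,0.06,0,0,0,0.45],
    [0,0,0.09,0,0,0,0.45],
    [0,0,0.1,0,0,0,0.45],
    [0,0,0.1,0,0,0,0.45],
  ],
)

```text
t: 21.02
position: [605.6, -197.2, 127.8]
orientation: [3.141, -0.0, 0.975]
contact_force: [0.3, 0.5, -0.5]
gripper_width: 49.7
gripper_force: 40.0
```

>>> jog_arm(
  increments=[
    [0,0,0,0,0,0,0.45],
    [0,0,0,0,0,0,0.45],
    [0,0,0,0,0,0,0.45],
    [0,0,0,0,0,0,0.45],
  ],
)

```text
t: 21.52
position: [605.4, -197.2, 127.2]
orientation: [-3.141, 0.0, 0.974]
contact_force: [-0.7, -0.3, -0.7]
gripper_width: 50.5
gripper_force: 40.0
```

```bash
python3 cap.py; python3 wall.py; python3 - <<'E'
from h import *
c=capture("side");cv2.imwrite("pics/end.png",cv2.resize(c["image"][150:330,180:420,::-1],(800,600),interpolation=cv2.INTER_CUBIC))
E
```

```text
{'t': np.float64(21.52), 'position': array([ 605.37, -197.18,  127.19]), 'orientation': array([-3.14,  0.  ,  0.97]), 'contact_force': array([-0.68, -0.27, -0.68]), 'wrist_torque': array([-0.04,  0.01, -0.02]), 'gripper_width': np.float64(50.54), 'joint_pos': array([ 0.35,  0.66, -0.14,  1.6 ,  0.11,  0.89, -0.42])}
side 88 95 x' [-20.  20.] y' [-24.   0.]
side 94 47 x' [-15.  17.] y' [-16.  -6.]
side 100 51 x' [-18.  18.] y' [-19.   9.]
side 106 103 x' [-19.  18.] y' [-18.  13.]
side 112 93 x' [-15.  14.] y' [-18.  15.]
side 154 33 x' [-22.  20.] y' [-25. -12.]
side 160 77 x' [-28.  24.] y' [-28.  -2.]
side 166 92 x' [-34.  32.] y' [-27.  -1.]
side 172 108 x' [-36.  33.] y' [-27.   1.]
side 178 117 x' [-35.  34.] y' [-26.   1.]
side 184 323 x' [-33.  30.] y' [-26.  19.]
scene 88 78 x' [-21.  15.] y' [-12.  22.]
scene 94 24 x' [-20.  10.] y' [-4. 17.]
scene 100 49 x' [-21.  12.] y' [-9. 17.]
scene 106 87 x' [-21.  14.] y' [-10.  16.]
scene 112 85 x' [-17.  13.] y' [-13.  16.]
scene 154 19 x' [-25.   7.] y' [-3. 25.]
scene 160 31 x' [-25.   5.] y' [-12.  26.]
scene 166 38 x' [-37.   5
[... 461 characters left out ...]
 74, 73, 78, 85), (12, 69, 77, 82, 85), (18, 60, 79, 82, 85), (24, 59, 79, 81, 83), (30, 65, 78, 81, 83), (36, 65, 78, 81, 84)]
side right [(6, 61, 83, 86, 89), (12, 66, 84, 86, 88), (18, 70, 84, 87, 89), (24, 80, 84, 87, 88), (30, 66, 85, 87, 89), (36, 84, 84, 87, 90)]
scene near [(6, 37, 85, 87, 88), (12, 41, 85, 86, 87), (18, 37, 85, 86, 87), (24, 41, 84, 86, 87), (30, 38, 84, 85, 86), (36, 67, 81, 84, 86)]
scene left [(6, 38, 76, 87, 88), (12, 24, 86, 86, 87), (18, 24, 85, 86, 87), (24, 34, 85, 86, 87), (30, 23, 85, 86, 86), (36, 64, 81, 84, 86)]
scene right [(6, 64, 73, 77, 81), (12, 34, 78, 81, 82), (18, 29, 81, 82, 83), (24, 30, 81, 82, 83), (30, 27, 81, 82, 83), (36, 56, 80, 84, 86)]
```

View pics/end.png

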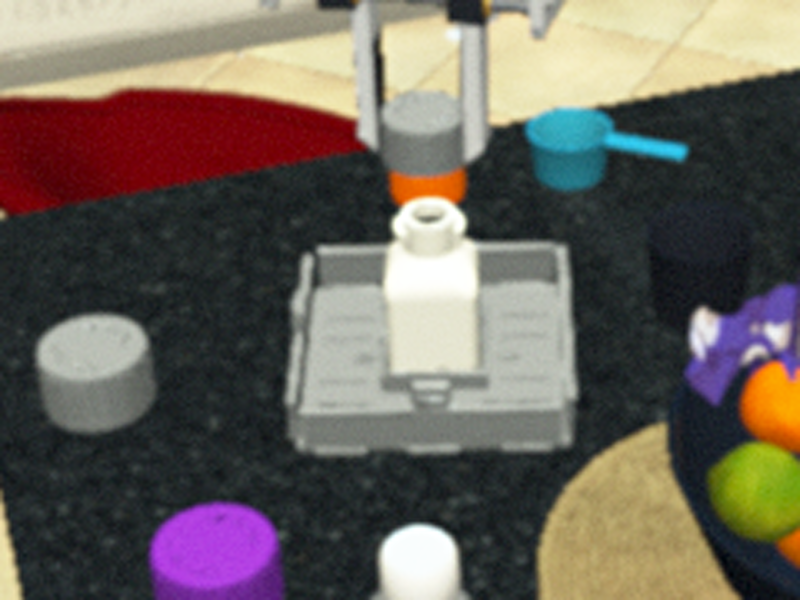

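The picture shows the grey cap held level at (420,135), above the bottle's open mouth at (430,212). The bottle is in its socket, all four walls are up, and the bystanders haven't moved.

```bash
python3 -c "
from workcell import arm
print(arm.close_job())"
```

```text
the job is handed in; nothing more can be done
None
```

The job is handed in at about 22 s of the 61 s allowed: all three walls are upright, and the cap is off and held level about 40 mm above the mouth of the bottle, which still stands in its socket. The hand-in gave no verdict; the fingertips were about 35 mm above the reported TCP height, so I set heights from the cameras.

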